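# Slide the carrier plate out over the end of the ledge

## Task

With the fingertips only, swing the little gate at the end of the white ledge wide open, to a right angle or more; only then push the flat steel carrier plate gently along the ledge until it sticks out about 4 cm past that end, so that the next person can take it by its edge. The plate must stay lying flat and straight along the back rail, and nothing may be gripped or lifted. Leave everything else where it is.

Things in the scene. Friction and masses are not known exactly. Their poses are not given: they have to be found in the camera images.
- ledge: Fixed white ledge, 115 mm (x) by 380 mm (y), top face 45 mm above the worktop. Origin: centre of its underside, at worktop height; x to the back (away from the robot), y along it towards the gate end, z up. An aluminium back rail, 12 mm high above the top face, has its front face at ledge x = +47.5 mm and spans y = -190 to +160 mm. Front side and ends have no rail.
- ledge_end (a point): Middle of the ledge's end edge on the gate side, on the top face: ledge (0, +190, 45) mm. Axes as the ledge. The plate has to stick out past this edge, in +y.
- plate: Loose flat steel carrier plate with three dark oblong recesses, 90 mm (x) by 130 mm (y, along the ledge) by 8 mm thick, 0.15 to 0.3 kg, on the ledge. Origin: centre of its underside. Starts 70 to 110 mm short of the gate end, a few mm off the rail, up to 0.05 rad askew, 85 mm or more of bare ledge behind it. Dry friction: stops when not pushed; tips off if about half sticks out.
- plate_lead (a point): Middle of the plate's leading edge (the one towards the gate), at its underside: plate (0, +65, 0) mm. Its y in the frame of ledge_end is how far the plate sticks out.
- gate (a joint): Gate angle, rad: 0 = shut, across the ledge's end, pointing to ledge -x; grows as its tip swings outwards (away from the plate), then to the back; 1.57 = pointing along ledge +y; stop at 1.75. Starts at 0 to 0.25; light friction (under 1 N at the pin) holds it. Upright hinge axis at ledge x +65.5, y +188 mm; steel bar 9 mm wide, 105 mm long, 3 to 13 mm above the ledge's top.
- gate_pin (a point): Top of the upright round steel pin on the gate, 10 mm in diameter, 95 mm from the hinge axis; pin top 39 mm above the ledge's top face, so its upper 26 mm stands free above the bar and can be pushed by a fingertip from the plate's side, above the plate.
- cap: Bystander, loose, must stay: small round blue screw cap, 28 mm across, 12 mm high, lying on the ledge near its blind end. Origin: centre of its underside.
- dropper: Bystander, loose, must stay: white dropper bottle with a green cap, 29 mm across, 58 mm high, standing upright on the worktop just behind the ledge. Origin: centre of its underside.
- cup: Bystander, loose, must stay: clear empty sample cup, 55 mm across, 42 mm high, standing on the worktop beyond the blind end of the ledge. Origin: centre of its underside.
- petri: Bystander, loose, must stay: small closed petri dish, 63 mm across, 15 mm high, on the worktop behind the gate end of the ledge. Origin: centre of its underside.
- tape: Bystander, loose, must stay: white roll of tape, 67 mm across, 19 mm high, lying on the worktop behind and to the left. Origin: centre of its underside.

How it is judged:
By the outcome, as a careful person would: the job done as asked, in the order asked, and still so for the second after the job is handed in, with the robot touching nothing.
It also fails if it takes over 56 s, if anything falls off the work surface, if the arm or the gripper's body presses on something with over 40 N, if the wrist force passes 120 N, or if a joint passes its speed limit or range.

## Robot

A 6-joint arm with a two-finger parallel gripper is mounted at the origin on a cart in front of the work surface, level with it; the furniture and walls round the work are solid. World frame = base frame: x ahead of the robot, y to its left, z up, the work surface at z = 0. Lengths are in m, angles in degrees, forces in N, time in s.
With the tool pointing down it reaches from about 0.25 to 0.725 m from the base axis. Payload 9.7 kg.
Tool frame: the origin (TCP) lies at the very end of the fingers, on their centre line; the grasp point (between the pads) lies 19 mm behind it; z points along the fingers, y is the line along which they close (so a half turn about z gives the same grasp; the last joint's range is limited). The gripper opens to 85 mm and grips with 20 to 120 N. Pads are 22 mm wide; open, the fingers measure 114 mm over their backs; the gripper's body (76 mm by 85 mm) begins 54 mm behind the grasp point. The pads swing forward as they close: fully open they stand 13 mm farther back than shut.
Start: joints at [75.459, 4.979, 10.078, 95.1, 0, 90], TCP at [0.138, 0.532, 0.231] pointing down, gripper open.
Joint ranges: [-179.16, 179.16], [-48.56, 103.87], [-65.8, 70.77], [-126.05, 130.52], [-82.76, 87.17], [-180, 180]. Speed limits (degrees/s): [127.2, 127.2, 147.25, 180, 180, 180].

## Interface

Orientations are given as [roll, pitch, yaw] about the fixed x, y, z axes, in that order (R = Rz(yaw) Ry(pitch) Rx(roll)).
In Python, from workcell import bot gives the robot as it stands.
- The arm moves only by the tool arm_command, never from a script. Its argument "series" is a list of rows, each a list of 4 numbers: the shift along the tool's x, y, z in m, then the turn about the tool's z in rad. A call has exactly 5 rows; each row is the pose to reach, as a shift and turn from the pose commanded when the call began, along the tool's axes at that moment; what a row does not reach only later rows make up. A row lasts 1/10 s, in which the tool goes at most 50 mm and 8.59 degrees, less where a joint would pass 70% of its speed; a pose out of reach is approached as far as the arm can. A call with a gripper value outside its range is refused whole. "hand" is the finger opening in m, from 0 to 0.0854, set as the call begins (left out, the last holds). The fingers move at their own pace and stop on an object; "grip_force" is the grip in N (left out, the last holds). Time passes only in rows, so rows that repeat a pose let the fingers close, or fill a call up. It gives the time, the measured TCP pose, the force, the opening and the grip force at its end, in the units of the state.
- bot.get_obs(): the state, without advancing time (a new reading comes with each control period).
- bot.camera(name): name is "side" or "top" or "wrist"; returns a dict with "color" (420x560x3 uint8, blue, green, red), "camera_matrix" (3x3 intrinsics, pixels), "xyz" and "orientation" of the camera in the world; the wrist camera has in their place "T_tool_cam" (4x4, takes a point from camera to tool coordinates, whose origin is the TCP and whose axes are the flange's). Camera axes: x right, y up, looking along -z (the intrinsics and any distortion apply to the point x, -y, -z); pixel columns grow to the right and rows downward; lengths in m; the calibration is good to about 2 mm. A picture is of the moment at which its call begins: read the wrist's pose just before it. There is no depth.
- bot.job_done(): hands the job in; it is judged then, once.
Trained networks look in the newest picture that a camera, given by its name, has taken for a name from the list of things; names that differ only in an ending like _2 or _b are one class to them, and where a whole thing is asked for, a point or a joint stands for the part that bears it (a point fixed in the world has none). Each returns a list of dicts, best first, with "confidence" (0 to 1); they miss things now and then, are a little off and sometimes report something else, mostly with a low value. They report only what shows in the picture. A call takes as long as a camera call.
- bot.find_in(camera, target): "location" ([column, row] in pixels, amid what is visible of it).
- bot.mark_of(camera, target): "location" ([column, row] in pixels: a listed point, or the origin of a listed thing).
The state is a dict: "time": time; "q": joint angles; "qd": joint speeds; "joint_efforts": joint torques, N m; "ee_pos": TCP position; "tcp_rot": TCP orientation; "wrist_force": force on the tool from outside, world axes, zero at the start; "torque": the same for the moment, N m; "opening": finger opening in m; "grasp_force": force on a finger pad.
Only numpy, scipy, OpenCV 4.12 (cv2) and the standard library are available. Lean on these libraries where they do the work, as an engineer would, in place of code of your own. Each camera call takes 0.05 s, during which the arm holds its last target. There are 200 camera calls.

## Working session

There is one attempt and no reset: what is moved stays moved. The work goes in short steps, Python scripts to look and compute and a tool call to move; the robot and the scene stay as the last step left them, time stands still between calls to the robot, and variables do not carry over. Pictures are saved under pics/ and viewed, at most 11 in all, crops included, and the job is handed in when it is done.

Besides the shell and the picture viewer there is one more tool, called after "Emit:" as name([rows], argument=value, ...), one row to a line, values as JSON. arm_command: Moves the arm, as the interface text tells. Its arguments: {"type":"object","properties":{"series":{"type":"array"},"hand":{"type":"number"},"grip_force":{"type":"number"}},"required":["series"]}

```bash
ls; mkdir -p pics; cat > h.py <<'E'
import numpy as np, cv2
from scipy.spatial.transform import Rotation as R
from workcell import bot
def cam(n):
    o=bot.get_obs(); c=bot.camera(n)
    K=np.array(c["camera_matrix"])
    if n=="wrist":
        T=np.array(c["T_tool_cam"]); Rt=R.from_euler('xyz',o["tcp_rot"],degrees=True).as_matrix()
        Rc=Rt@T[:3,:3]; p=np.array(o["ee_pos"])+Rt@T[:3,3]
    else:
        p=np.array(c["xyz"]); e=np.array(c["orientation"])
        Rc=e if e.shape==(3,3) else R.from_euler('xyz',e,degrees=True).as_matrix()
    return c,K,Rc,p
def ray(K,Rc,p,uv,z):
    d=np.linalg.inv(K)@[uv[0],uv[1],1]; d=Rc@(d*[1,-1,-1])
    return p+d*(z-p[2])/d[2]
def proj(K,Rc,p,X):
    v=Rc.T@(np.array(X)-p)*[1,-1,-1]; v=K@v; return v[:2]/v[2]
E
python3 - <<'E'
from h import *
o=bot.get_obs(); print(o)
for n in ("top","side","wrist"):
    c,K,Rc,p=cam(n); print(n,[k for k in c],c.get("orientation"),p.round(3)); cv2.imwrite(f"pics/{n}0.png",c["color"])
    for t,z in (("ledge",0),("ledge_end",.045),("plate",.045),("plate_lead",.045),("gate_pin",.084),("gate",.05),("cap",.045),("dropper",0),("petri",0),("cup",0),("tape",0)):
        for r in bot.mark_of(n,t)[:1]: print(t,np.round(r["location"],1),round(r["confidence"],2),ray(K,Rc,p,r["location"],z).round(4))
E
```

```text
pics
{'time': 0.0, 'q': array([7.54574236e+01, 5.01251726e+00, 1.00343428e+01, 9.51007492e+01,
       3.54030295e-04, 8.99987629e+01]), 'qd': array([ 0.07993405,  0.01146054,  0.03322786, -0.11721384,  0.07825716,
        0.08345183]), 'joint_efforts': array([-1.31409361e-03, -5.20396936e+01,  4.64792204e+01,  1.65280985e-02,
       -9.87066232e-05, -6.78686419e-06]), 'ee_pos': array([0.13804337, 0.5321495 , 0.23056849]), 'tcp_rot': array([-1.79921076e+02, -3.55734072e-04,  1.65458660e+02]), 'wrist_force': array([ 0.21912129, -0.70568518,  0.31740376]), 'torque': array([-0.01337136, -0.01987273,  0.03062859]), 'grasp_force': 0.0, 'opening': 0.08556859733971241}
top ['color', 'camera_matrix', 'xyz', 'orientation'] [  6.21782205   0.3347729  -89.71376111] [ 0.431 -0.249  1.434]
ledge [277.6 226.7] 0.79 [ 0.5093 -0.2517  0.    ]
ledge_end [210.9 217.3] 0.97 [ 0.5315 -0.0706  0.045 ]
plate [263.  226.3] 0.86 [ 0.5078 -0.2121  0.045 ]
plate_lead [238.5 224.8] 0.93 [ 0.5115 -0.1458  0.045 ]
gate_pin [199.8 227.1] 0.43 [ 0.5027 -0.0469  0.084 ]Traceback (most recent call last):
  File "<stdin>", line 6, in <module>
ValueError: it knows: cap, cup, dropper, gate_pin, ledge, ledge_end, petri, plate, plate_lead, tape
```

```bash
python3 - <<'E'
from h import *
for n in ("top","side","wrist"):
    c,K,Rc,p=cam(n); print(n,p.round(3)); cv2.imwrite(f"pics/{n}0.png",c["color"])
    for t,z in (("ledge",0),("ledge_end",.045),("plate",.045),("plate_lead",.045),("gate_pin",.084),("cap",.045),("dropper",0),("petri",0),("cup",0),("tape",0)):
        for r in bot.mark_of(n,t)[:1]: print(t,np.round(r["location"],1),round(r["confidence"],2),ray(K,Rc,p,r["location"],z).round(4))
t=cv2.imread("pics/top0.png"); cv2.imwrite("pics/top0c.png",cv2.resize(t[130:330,150:400],None,fx=3.0,fy=3.0,interpolation=cv2.INTER_CUBIC))
E
```

```text
top [ 0.431 -0.249  1.434]
ledge [276.9 229. ] 0.62 [ 0.5029 -0.2498  0.    ]
ledge_end [205.7 218.4] 0.97 [ 0.5285 -0.0566  0.045 ]
plate [263.6 228.1] 0.77 [ 0.5029 -0.2138  0.045 ]
plate_lead [239.4 224. ] 0.64 [ 0.5137 -0.1482  0.045 ]
gate_pin [200.4 227.3] 0.69 [ 0.5022 -0.0485  0.084 ]
cap [339.7 230. ] 0.51 [ 0.4987 -0.4194  0.045 ]
dropper [255.6 195.7] 0.65 [ 0.5962 -0.1895  0.    ]
petri [219.5 160.8] 0.73 [ 0.6953 -0.0863  0.    ]
cup [366.6 237.1] 0.9 [ 0.4816 -0.4996  0.    ]
tape [174.  179.1] 0.57 [0.6424 0.0414 0.    ]
side [ 0.544 -1.063  0.706]
ledge [244.6 233.4] 0.71 [ 0.5071 -0.2423  0.    ]
ledge_end [250.3 176.5] 0.61 [ 0.523  -0.0568  0.045 ]
plate [242.2 212.5] 0.75 [ 0.5029 -0.2161  0.045 ]
plate_lead [246.5 195.8] 0.73 [ 0.5131 -0.1468  0.045 ]
gate_pin [241.  163.4] 0.69 [ 0.4993 -0.0509  0.084 ]
cap [240.1 273.8] 0.59 [ 0.5013 -0.4223  0.045 ]
dropper [241.6 163.3] 0.48 [0.4951 0.0864 0.    ]
petri [254.5 176.5] 0.57 [0.5338 0.0111 0.    ]
cup [232.2 319.6] 0.89 [ 0.4849 -0.5029  0.    ]
tape [296.1 173.5] 0.67 [0.6569 0.0215 0.    ]
wrist [0.068 0.55  0.374]
```

View pics/top0c.png

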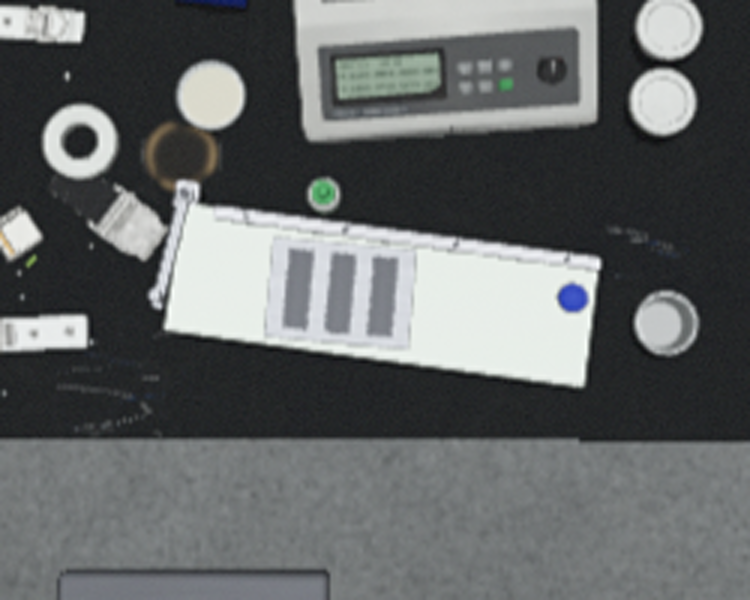

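View pics/side0.png

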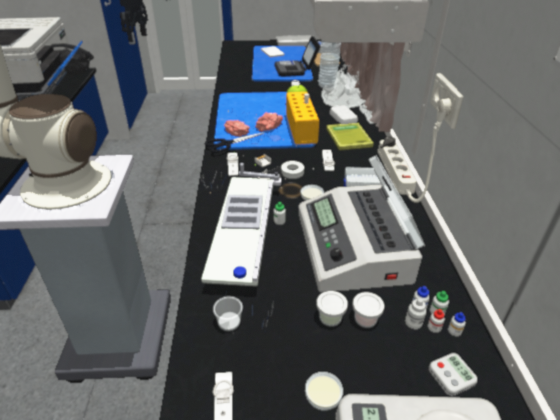

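Top view: ledge with gate end on the left (crop ~(165–190, 205–330)), the gate is slightly open with its pin at about crop (157,298), the plate is at crop (340,293), and the petri dish is behind the gate. Side view agrees. I'm moving above the ledge with the fingers closed.

Emit:
arm_command([
  [-0.0335,-0.0365,0,0],
  [-0.067,-0.073,0,0],
  [-0.1005,-0.1095,0,0],
  [-0.134,-0.146,0,0],
  [-0.1675,-0.1825,0,0],
], hand=0)

```text
time: 2.45
ee_pos: [0.2548, 0.312, 0.2314]
tcp_rot: [180.0, 0.0, 165.5]
wrist_force: [1.3, -0.1, 0.9]
opening: 0.0123
grasp_force: 0.0
```

Emit:
arm_command([
  [-0.0335,-0.0365,0,0],
  [-0.067,-0.073,0,0],
  [-0.1005,-0.1095,0,0],
  [-0.134,-0.146,0,0],
  [-0.1675,-0.1825,0,0],
])

```text
time: 2.95
ee_pos: [0.3712, 0.093, 0.2317]
tcp_rot: [180.0, 0.1, 165.5]
wrist_force: [2.1, 1.7, 0.0]
opening: -0.0001
grasp_force: 0.0
```

Emit:
arm_command([
  [-0.0335,-0.0365,0,0.14],
  [-0.067,-0.073,0,0.28],
  [-0.1005,-0.1095,0,0.42],
  [-0.134,-0.146,0,0.56],
  [-0.1675,-0.1825,0,0.7],
])

```text
time: 3.45
ee_pos: [0.4876, -0.126, 0.2315]
tcp_rot: [180.0, 0.0, 125.0]
wrist_force: [1.0, 0.7, -0.2]
opening: -0.0
grasp_force: 0.0
```

Emit:
arm_command([
  [0,0,0,0.145],
  [0,0,0,0.29],
  [0,0,0,0.435],
  [0,0,0,0.58],
  [0,0,0,0.73],
])

```text
time: 3.95
ee_pos: [0.487, -0.1238, 0.2313]
tcp_rot: [-180.0, 0.0, 83.2]
wrist_force: [-0.3, 0.3, -0.4]
opening: 0.0002
grasp_force: 0.0
```

```bash
python3 - <<'E'
from h import *
o=bot.get_obs(); print(o["time"],o["ee_pos"],o["tcp_rot"],o["q"])
c,K,Rc,p=cam("top")
for uv in [(205,240),(213.3,198.3),(350,216.7),(345,259)]: print(ray(K,Rc,p,uv,.045).round(4))
c,K,Rc,p=cam("wrist"); cv2.imwrite("pics/w1.png",c["color"]); print(p,Rc[:,2])
for t,z in (("ledge_end",.045),("plate",.045),("plate_lead",.045),("gate_pin",.084)):
    for r in bot.mark_of("wrist",t)[:1]: print(t,np.round(r["location"],1),round(r["confidence"],2),ray(K,Rc,p,r["location"],z).round(4))
E
```

```text
3.95 [ 0.48699769 -0.12384825  0.23126806] [-1.79993688e+02  2.74079952e-04  8.31704893e+01] [-1.42677935e+01 -1.53074897e+00  3.40667681e+00  9.49436492e+01
 -1.08891319e-03  8.25617172e+01]
[ 0.4701 -0.0558  0.045 ]
[ 0.5834 -0.0762  0.045 ]
[ 0.5349 -0.4476  0.045 ]
[ 0.421  -0.4329  0.045 ]
[ 0.4979003  -0.0511314   0.37378351] [0.03795983 0.28892295 0.95659949]
ledge_end [307.6 129.3] 0.72 [ 0.5283 -0.0621  0.045 ]
plate [301.5 260.1] 0.8 [ 0.5051 -0.217   0.045 ]
plate_lead [298.3 206.7] 0.97 [ 0.5087 -0.1478  0.045 ]
gate_pin [279.7 120.6] 0.72 [ 0.4992 -0.0494  0.084 ]
```

View pics/w1.png

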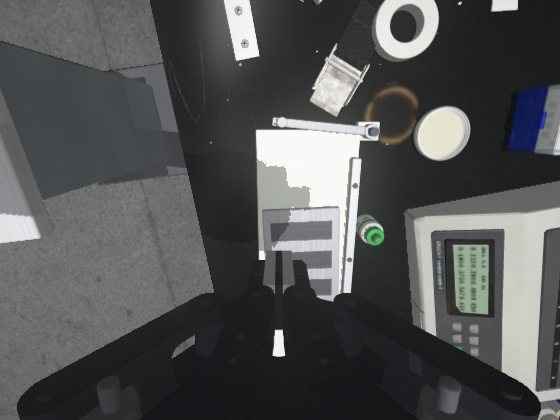

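The picture shows the pin at about (279,121), the ledge's gate end at rows 130–135 and the plate's leading edge at row 207. The petri dish is at (442,133) and the brown ring is only a stain. The gate angle is about 0.13 rad. I'm lowering the fingers behind the pin.

Emit:
arm_command([
  [0.02,0,0.04,0.07],
  [0.035,0,0.08,0.13],
  [0.0456,0,0.12,0.13],
  [0.0456,0,0.15,0.13],
  [0.0456,0,0.165,0.13],
])

```text
time: 4.75
ee_pos: [0.4908, -0.0779, 0.0635]
tcp_rot: [-179.8, 0.0, 76.2]
wrist_force: [0.3, 0.8, 0.3]
opening: 0.0004
grasp_force: 0.0
```

Emit:
arm_command([
  [0.003,0,0,0],
  [0.006,0,0,0],
  [0.009,0,0,0],
  [0.012,0,0,0],
  [0.014,0,0,0],
])

```text
time: 5.25
ee_pos: [0.4962, -0.0647, 0.0673]
tcp_rot: [179.9, -0.0, 76.1]
wrist_force: [0.6, -0.1, -0.2]
opening: 0.0002
grasp_force: 0.2
```

```bash
python3 - <<'E'
from h import *
o=bot.get_obs(); print(o["time"],o["ee_pos"],o["tcp_rot"])
c,K,Rc,p=cam("wrist"); cv2.imwrite("pics/w2.png",c["color"])
for r in bot.mark_of("wrist","gate_pin")[:2]: print(r,ray(K,Rc,p,r["location"],.084))
E
```

```text
5.25 [ 0.49615827 -0.06469098  0.06727093] [ 1.79912081e+02 -6.74776464e-03  7.60895431e+01]
{'location': [278.0, 251.1], 'confidence': 0.61} [ 0.50113077 -0.04969906  0.084     ]
```

View pics/w2.png

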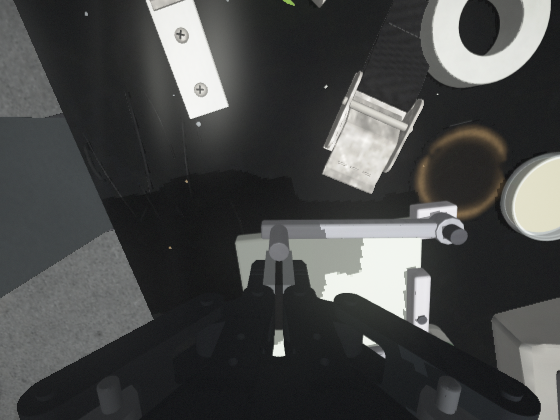

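The pin, at (278,250), sits centred just ahead of the closed fingertips. I'm sweeping the arc now.

Emit:
arm_command([
  [0.0076,-0.001,0,0.08],
  [0.0153,-0.0013,0,0.16],
  [0.023,-0.0011,0,0.24],
  [0.0307,-0.0002,0,0.32],
  [0.0383,0.0013,0,0.4],
])

```text
time: 5.85
ee_pos: [0.506, -0.0278, 0.0664]
tcp_rot: [180.0, 0.0, 53.0]
wrist_force: [-0.6, -0.1, -0.2]
opening: 0.0002
grasp_force: 0.3
```

Emit:
arm_command([
  [0.0076,-0.001,0,0.08],
  [0.0153,-0.0013,0,0.16],
  [0.023,-0.0011,0,0.24],
  [0.0307,-0.0002,0,0.32],
  [0.0383,0.0013,0,0.4],
])

```text
time: 6.35
ee_pos: [0.5301, 0.0021, 0.0664]
tcp_rot: [-180.0, 0.0, 30.1]
wrist_force: [-1.3, -0.3, 0.8]
opening: 0.0003
grasp_force: 0.3
```

```bash
python3 - <<'E'
from h import *
o=bot.get_obs(); print(o["time"],o["ee_pos"],o["tcp_rot"])
c,K,Rc,p=cam("wrist"); cv2.imwrite("pics/w3.png",c["color"])
for r in bot.mark_of("wrist","gate_pin")[:2]:
    X=ray(K,Rc,p,r["location"],.084); d=X[:2]-[.5912,-.0734]; a=np.radians(-7.4)
    lx=d@[np.cos(a),np.sin(a)]; ly=d@[-np.sin(a),np.cos(a)]
    print(r,X,np.arctan2(ly,-lx),np.hypot(lx,ly))
E
```

```text
6.35 [0.53010677 0.00210892 0.06639753] [-1.79996572e+02  9.15047896e-03  3.00586857e+01]
{'location': [278.8, 249.1], 'confidence': 0.62} [0.54687741 0.00993047 0.084     ] 0.9528095419246286 0.09438463603571151
```

Emit:
arm_command([
  [0.0076,-0.001,0,0.08],
  [0.0153,-0.0013,0,0.16],
  [0.023,-0.0011,0,0.24],
  [0.0307,-0.0002,0,0.32],
  [0.0383,0.0013,0,0.4],
])

```text
time: 6.95
ee_pos: [0.5637, 0.0199, 0.0663]
tcp_rot: [-180.0, 0.0, 7.3]
wrist_force: [-0.6, 0.9, 0.0]
opening: -0.0
grasp_force: 0.3
```

Emit:
arm_command([
  [0.0076,-0.001,0,0.08],
  [0.0153,-0.0013,0,0.16],
  [0.023,-0.0011,0,0.24],
  [0.0307,-0.0002,0,0.32],
  [0.0307,-0.0002,0,0.32],
])

```text
time: 7.45
ee_pos: [0.5875, -0.0475, 0.0662]
tcp_rot: [-177.5, 0.1, -5.6]
wrist_force: [-0.6, -0.7, -0.3]
opening: 0.0005
grasp_force: 0.0
```

```bash
python3 - <<'E'
from h import *
o=bot.get_obs(); print(o["time"],o["ee_pos"],o["tcp_rot"],o["q"])
c,K,Rc,p=cam("wrist"); cv2.imwrite("pics/w3.png",c["color"])
for r in bot.mark_of("wrist","gate_pin")[:2]:
    X=ray(K,Rc,p,r["location"],.084); d=X[:2]-[.5912,-.0734]; a=np.radians(-7.4)
    lx=d@[np.cos(a),np.sin(a)]; ly=d@[-np.sin(a),np.cos(a)]
    print(r,X,np.arctan2(ly,-lx),np.hypot(lx,ly))
E
```

```text
7.45 [ 0.58750192 -0.04753769  0.06618559] [-1.77540666e+02  1.13898330e-01 -5.60731603e+00] [ -5.81466885  10.42742058  -2.17232574  77.523057     2.45890589
 179.79245649]
{'location': [132.9, 288.2], 'confidence': 0.95} [0.59119766 0.02354262 0.084     ] 1.4416177981691922 0.09694261722400159
```

View pics/w3.png

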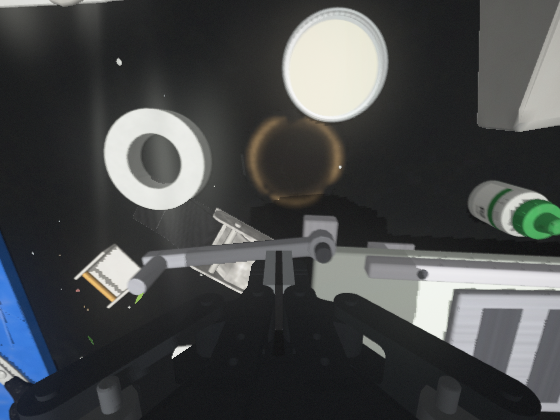

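The joint-6 limit (180°) stopped the last part, and the fingertips slid along the bar to about (280,270). The gate is at about 1.44 rad with its pin at (133,288), and everything else is undisturbed. I'll back off, turn the wrist back, and finish with a straight push.

Emit:
arm_command([
  [-0.02,0,0,0],
  [-0.04,0,0,-0.12],
  [-0.06,0,-0.01,-0.26],
  [-0.07,0,-0.02,-0.4],
  [-0.08,0,-0.034,-0.54],
])

```text
time: 8.05
ee_pos: [0.5065, -0.0381, 0.1005]
tcp_rot: [-177.8, -1.1, 25.9]
wrist_force: [1.0, 0.0, -0.1]
opening: 0.0001
grasp_force: 0.0
```

Emit:
arm_command([
  [0,0,0,-0.145],
  [0,0,0,-0.29],
  [0,0,0,-0.435],
  [0,0,0,-0.58],
  [0,0,0,-0.725],
])

```text
time: 8.55
ee_pos: [0.5074, -0.0382, 0.1006]
tcp_rot: [-179.2, -2.3, 67.4]
wrist_force: [0.1, 0.5, -0.3]
opening: -0.0001
grasp_force: 0.0
```

```bash
python3 - <<'E'
from h import *
o=bot.get_obs(); print(o["time"],o["ee_pos"],o["tcp_rot"],o["q"])
c,K,Rc,p=cam("wrist"); cv2.imwrite("pics/w4.png",c["color"])
for r in bot.mark_of("wrist","gate_pin")[:1]:
    X=ray(K,Rc,p,r["location"],.084); d=X[:2]-[.5912,-.0734]; a=np.radians(-7.4)
    lx=d@[np.cos(a),np.sin(a)]; ly=d@[-np.sin(a),np.cos(a)]
    print(r,X,np.arctan2(ly,-lx),np.hypot(lx,ly))
E
```

```text
8.55 [ 0.50738324 -0.03819564  0.10056197] [-179.17010459   -2.32234793   67.41995802] [ -5.68448753  -1.09633385 -10.64100908  80.57479776   2.46320606
 106.87616441]
{'location': [380.0, 92.2], 'confidence': 0.67} [0.59144734 0.023903   0.084     ] 1.4441838932750524 0.09730331122852129
```

```bash
cat >> h.py <<'E'
A=np.radians(-7.4); LX=np.array([np.cos(A),np.sin(A),0]); LY=np.array([-np.sin(A),np.cos(A),0]); END=np.array([.5265,-.063,.045])
def led(X): d=np.array(X)-END; return np.array([d@LX,d@LY,d[2]])
def wor(x,y,z): return END+LX*x+LY*y+[0,0,z]
def delta(X,o=None):
    o=o or bot.get_obs(); return R.from_euler('xyz',o["tcp_rot"],degrees=True).as_matrix().T@(np.array(X)-o["ee_pos"])
E
python3 - <<'E'
from h import *
print(led([.5915,.0237,.084]),led(bot.get_obs()["ee_pos"]))
print(delta([.557,.0282,.1006]).round(4),delta([.557,.0282,.066]).round(4))
E
```

```text
[0.05329205 0.0943496  0.039     ] [-0.0220511   0.02203589  0.05557156]
[0.0804 0.0199 0.0029] [0.079  0.0204 0.0375]
```

Emit:
arm_command([
  [0.04,0.01,0.001,-0.13],
  [0.08,0.02,0.003,-0.26],
  [0.08,0.02,0.02,-0.26],
  [0.079,0.0204,0.0375,-0.26],
  [0.079,0.0204,0.0375,-0.26],
])

```text
time: 9.15
ee_pos: [0.556, 0.0279, 0.0635]
tcp_rot: [-179.5, -2.4, 81.7]
wrist_force: [-0.2, -0.2, 0.1]
opening: 0.0005
grasp_force: 0.0
```

Emit:
arm_command([
  [0,0.006,0,0],
  [0,0.012,0,0],
  [0,0.018,0,0],
  [0,0.023,0,0],
  [0,0.028,0,0],
])

```text
time: 9.65
ee_pos: [0.5859, 0.0229, 0.0661]
tcp_rot: [-179.8, -2.5, 81.8]
wrist_force: [-0.8, 0.4, -0.2]
opening: -0.0001
grasp_force: 0.3
```

```bash
python3 - <<'E'
from h import *
o=bot.get_obs(); print(o["time"],o["ee_pos"],o["tcp_rot"],led(o["ee_pos"]))
c,K,Rc,p=cam("wrist"); cv2.imwrite("pics/w5.png",c["color"])
for r in bot.mark_of("wrist","gate_pin")[:1]:
    X=ray(K,Rc,p,r["location"],.084); l=led(X)-[.0655,-.002,0]
    print(r,led(X),np.arctan2(l[1],-l[0]))
E
```

```text
9.65 [0.58592747 0.02292582 0.06609216] [-179.79642254   -2.46771556   81.78451181] [0.04786565 0.09286416 0.02109216]
{'location': [315.8, 275.0], 'confidence': 0.84} [0.06726172 0.09540728 0.039     ] 1.5888804711274485
```

Emit:
arm_command([
  [0,0.004,0,0],
  [0,0.008,0,0],
  [0,0.01,0,0],
  [0,0.01,0,0],
  [0,0,0,0],
])

```text
time: 10.25
ee_pos: [0.5855, 0.023, 0.0655]
tcp_rot: [-179.8, -2.5, 81.8]
wrist_force: [-1.6, 0.5, -0.5]
opening: 0.0004
grasp_force: 0.0
```

Emit:
arm_command([
  [0,-0.02,-0.01,0],
  [0,-0.04,-0.04,0],
  [0,-0.06,-0.07,0],
  [-0.04,-0.07,-0.09,0],
  [-0.08,-0.08,-0.1,0],
])

```text
time: 10.75
ee_pos: [0.4937, -0.0489, 0.1649]
tcp_rot: [-180.0, -2.5, 82.0]
wrist_force: [1.2, 0.2, -0.9]
opening: -0.0002
grasp_force: 0.0
```

```bash
python3 - <<'E'
from h import *
o=bot.get_obs(); print(o["time"],o["ee_pos"],o["tcp_rot"],led(o["ee_pos"]),o["q"])
c,K,Rc,p=cam("wrist"); cv2.imwrite("pics/w5.png",c["color"])
for t,z in (("gate_pin",.084),("plate",.045),("plate_lead",.045),("ledge_end",.045)):
  for r in bot.mark_of("wrist",t)[:1]:
    X=ray(K,Rc,p,r["location"],z); l=led(X)-[.0655,-.002,0]
    print(t,r,led(X).round(4),np.arctan2(l[1],-l[0]))
E
```

```text
10.75 [ 0.49373068 -0.04886912  0.16487869] [-179.95755378   -2.46301953   81.97907602] [-0.03431639  0.00979264  0.11987869] [-7.06743725 -3.25448001 -5.63799268 87.61795525  2.46338459 90.9525427 ]
gate_pin {'location': [427.6, 110.2], 'confidence': 0.88} [0.0778 0.0943 0.039 ] 1.697815772749921
ledge_end {'location': [315.6, 217.5], 'confidence': 0.63} [ 0.002   0.0021 -0.    ] 0.06480216531102859
```

View pics/w5.png

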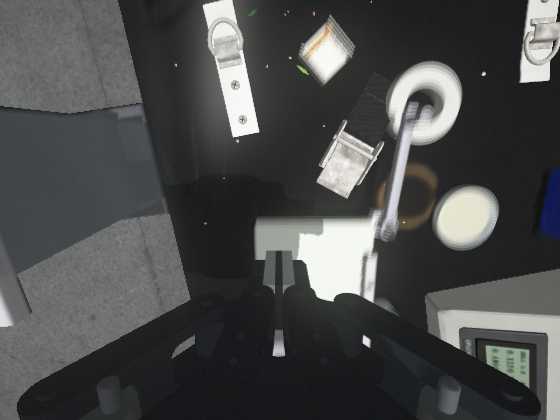

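The gate now stands at about 1.70 rad, with the pin at (428,110) and everything else in place. Next I'm going behind the plate with the fingers half open.

Emit:
arm_command([
  [-0.045,0.005,-0.005,-0.01],
  [-0.09,0.012,-0.01,-0.01],
  [-0.135,0.02,-0.014,-0.01],
  [-0.18,0.028,-0.018,-0.01],
  [-0.225,0.034,-0.02,-0.01],
], hand=0.05)

```text
time: 11.5
ee_pos: [0.4965, -0.2778, 0.1722]
tcp_rot: [-179.8, -2.5, 82.5]
wrist_force: [0.2, 0.6, -0.3]
opening: 0.0504
grasp_force: 0.0
```

Emit:
arm_command([
  [-0.03,0,0,0],
  [-0.045,0,0,0],
  [-0.045,0,0,0],
  [-0.045,0,0,0],
  [-0.045,0,0,0],
])

```text
time: 12.0
ee_pos: [0.4906, -0.3202, 0.1709]
tcp_rot: [-179.8, -2.5, 82.5]
wrist_force: [-0.1, 0.5, -0.1]
opening: 0.0498
grasp_force: 0.0
```

```bash
python3 - <<'E'
from h import *
o=bot.get_obs(); print(o["time"],o["ee_pos"],o["tcp_rot"],led(o["ee_pos"]),o["opening"])
for n in ("wrist","top"):
  c,K,Rc,p=cam(n); cv2.imwrite(f"pics/{n}6.png",c["color"])
  for t,z in (("plate",.045),("plate_lead",.045),("ledge_end",.045),("cap",.045)):
   for r in bot.mark_of(n,t)[:1]:
    X=ray(K,Rc,p,r["location"],z)
    print(t,r,led(X).round(4))
E
```

```text
12.0 [ 0.49056043 -0.32016257  0.1708702 ] [-179.79446704   -2.48209116   82.4789153 ] [-0.00251883 -0.25964956  0.1258702 ] 0.04977670831278226
plate {'location': [278.1, 87.6], 'confidence': 0.7} [-0.0017 -0.1515 -0.    ]
plate_lead {'location': [277.9, 89.7], 'confidence': 0.39} [-0.0018 -0.1532 -0.    ]
ledge_end {'location': [366.4, 61.7], 'confidence': 0.27} [ 0.0734 -0.1313 -0.    ]
cap {'location': [300.3, 300.1], 'confidence': 0.62} [ 0.0209 -0.3582 -0.    ]
plate {'location': [264.7, 225.5], 'confidence': 0.85} [ 0.0034 -0.1546 -0.    ]
plate_lead {'location': [240.5, 226.5], 'confidence': 0.81} [-0.008 -0.09  -0.   ]
ledge_end {'location': [209.6, 217.8], 'confidence': 0.88} [ 0.0042 -0.0036 -0.    ]
cap {'location': [220.8, 160.5], 'confidence': 0.52} [ 0.1642 -0.0109 -0.    ]
```

View pics/wrist6.png

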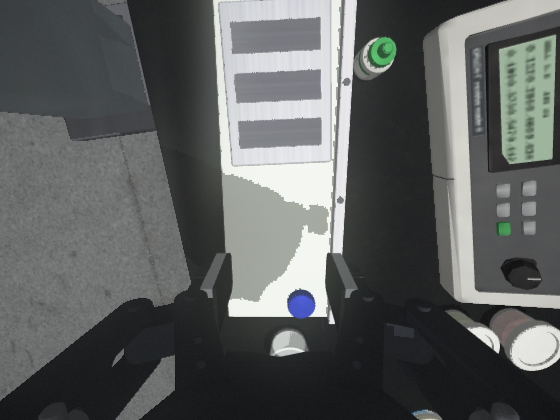

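The plate's trailing edge runs from (233,165) to (331,162), with the rail to its right and a small gap between them. The cap at (301,303) is well clear of the descent spot.

```bash
python3 - <<'E'
from h import *
c,K,Rc,p=cam("wrist")
for n,uv,z in (("tl",(233,165),.053),("tr",(331,162),.053),("left top",(219,2),.053),("rightfar",(332.5,20),.053),("ledgeL",(215,0),.045),("ledgeL2",(222,175),.045),("rail",(343,20),.057),("rail2",(333,200),.057)):
  print(n,led(ray(K,Rc,p,uv,z)).round(4))
E
```

```text
tl [-0.0425 -0.2188  0.008 ]
tr [ 0.0453 -0.2165  0.008 ]
left top [-0.048  -0.0913  0.008 ]
rightfar [ 0.042  -0.1043  0.008 ]
ledgeL [-0.0526 -0.0867 -0.    ]
ledgeL2 [-0.0544 -0.2288 -0.    ]
rail [ 0.0496 -0.1057  0.012 ]
rail2 [ 0.0479 -0.2504  0.012 ]
```

Emit:
arm_command([
  [0,0.003,0.04,0.01],
  [0,0.003,0.08,0.01],
  [0,0.003,0.105,0.01],
  [0,0.003,0.119,0.01],
  [0,0.003,0.119,0.01],
])

```text
time: 13.05
ee_pos: [0.4925, -0.3164, 0.0502]
tcp_rot: [-179.6, -2.5, 81.8]
wrist_force: [-0.1, -0.3, 0.3]
opening: 0.0498
grasp_force: 0.0
```

Emit:
arm_command([
  [0,0,0.001,0],
  [0,0,0.002,0],
  [0,0,0.003,0],
  [0,0,0.004,0],
  [0,0,0.004,0],
])

```text
time: 13.55
ee_pos: [0.4935, -0.3169, 0.0482]
tcp_rot: [-179.8, -2.4, 81.8]
wrist_force: [-0.8, -0.3, 0.4]
opening: 0.0501
grasp_force: 0.0
```

Emit:
arm_command([
  [0,0,0.0007,0],
  [0,0,0.0014,0],
  [0,0,0.0021,0],
  [0,0,0.0028,0],
  [0,0,0.0028,0],
])

```text
time: 14.05
ee_pos: [0.4933, -0.3166, 0.045]
tcp_rot: [-179.8, -2.5, 81.8]
wrist_force: [0.2, -0.8, 0.3]
opening: 0.05
grasp_force: 0.0
```

Emit:
arm_command([
  [0,0,0.0007,0],
  [0,0,0.0014,0],
  [0,0,0.0021,0],
  [0,0,0.0028,0],
  [0,0,0.0028,0],
])

```text
time: 14.55
ee_pos: [0.4934, -0.3165, 0.0424]
tcp_rot: [-179.8, -2.5, 81.8]
wrist_force: [-0.7, 0.8, 1.6]
opening: 0.0497
grasp_force: 0.5
```

Emit:
arm_command([
  [0,0,-0.002,0],
  [0.007,0,-0.0017,0],
  [0.014,0,-0.0014,0],
  [0.018,0,-0.0012,0],
  [0.022,0,-0.001,0],
])

```text
time: 15.05
ee_pos: [0.4966, -0.2942, 0.0443]
tcp_rot: [-179.8, -2.5, 81.8]
wrist_force: [0.2, 0.4, 0.5]
opening: 0.05
grasp_force: 0.0
```

Emit:
arm_command([
  [0.004,0,0.0002,0],
  [0.008,0,0.0003,0],
  [0.012,0,0.0005,0],
  [0.016,0,0.0007,0],
  [0.02,0,0.0009,0],
])

```text
time: 15.55
ee_pos: [0.4994, -0.2748, 0.0442]
tcp_rot: [-179.8, -2.5, 81.8]
wrist_force: [-1.3, -0.6, -0.4]
opening: 0.0501
grasp_force: 0.5
```

```bash
python3 - <<'E'
from h import *
o=bot.get_obs(); print(o["time"],o["tcp_rot"],led(o["ee_pos"]),o["wrist_force"])
c,K,Rc,p=cam("wrist"); cv2.imwrite(f"pics/w7.png",c["color"])
E
```

```text
15.55 [-179.77192798   -2.45579844   81.80022421] [ 0.00035815 -0.2135328  -0.00078087] [-1.26084748 -0.58810299 -0.37386504]
```

View pics/w7.png

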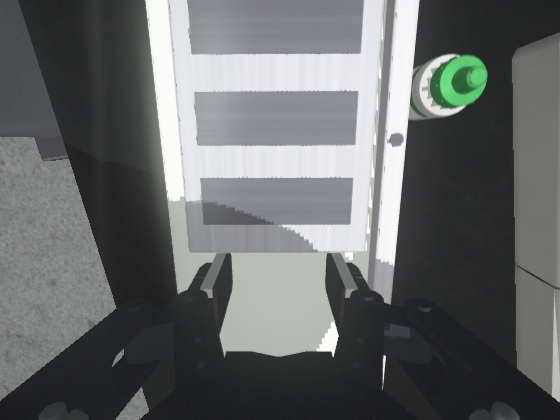

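The plate's trailing edge at row 252 now meets both fingertips. It lies square, with a small even gap to the rail. I'm continuing the slow push.

Emit:
arm_command([
  [0.005,0,0.0002,0],
  [0.01,0,0.0004,0],
  [0.015,0,0.0006,0],
  [0.02,0,0.0008,0],
  [0.025,0,0.0011,0],
])

```text
time: 16.1
ee_pos: [0.503, -0.2498, 0.0442]
tcp_rot: [-179.8, -2.5, 81.8]
wrist_force: [0.7, -1.2, 0.6]
opening: 0.0498
grasp_force: 0.6
```

Emit:
arm_command([
  [0.005,0,0.0002,0],
  [0.01,0,0.0004,0],
  [0.015,0,0.0006,0],
  [0.02,0,0.0008,0],
  [0.025,0,0.0011,0],
])

```text
time: 16.6
ee_pos: [0.5065, -0.2251, 0.0442]
tcp_rot: [-179.8, -2.5, 81.8]
wrist_force: [0.2, -1.6, 0.7]
opening: 0.0502
grasp_force: 0.6
```

Emit:
arm_command([
  [0.005,0,0.0002,0],
  [0.01,0,0.0004,0],
  [0.015,0,0.0006,0],
  [0.02,0,0.0008,0],
  [0.025,0,0.0011,0],
])

```text
time: 17.1
ee_pos: [0.5101, -0.2003, 0.0442]
tcp_rot: [-179.8, -2.5, 81.8]
wrist_force: [-0.9, -0.6, 0.4]
opening: 0.0499
grasp_force: 0.7
```

```bash
python3 - <<'E'
from h import *
o=bot.get_obs(); print(o["time"],o["tcp_rot"],led(o["ee_pos"]),o["wrist_force"])
for n in ("wrist","top","side"):
  c,K,Rc,p=cam(n); cv2.imwrite(f"pics/{n}8.png",c["color"])
  for t,z in (("plate",.045),("plate_lead",.045),("ledge_end",.045)):
   for r in bot.mark_of(n,t)[:1]:
    X=ray(K,Rc,p,r["location"],z)
    print(n,t,r,led(X).round(4))
E
```

```text
17.1 [-179.77408163   -2.45594983   81.80911037] [ 0.00140021 -0.13830802 -0.00081871] [-0.89635813 -0.62928435  0.37822838]
wrist plate {'location': [276.9, 121.1], 'confidence': 0.97} [ 0.0031 -0.0641  0.    ]
top plate {'location': [231.7, 223.0], 'confidence': 0.57} [-0.0018 -0.0651 -0.    ]
top plate_lead {'location': [207.4, 216.2], 'confidence': 0.56} [ 0.0077  0.0029 -0.    ]
side plate {'location': [247.2, 191.8], 'confidence': 0.67} [-0.0031 -0.067   0.    ]
```

View pics/wrist8.png

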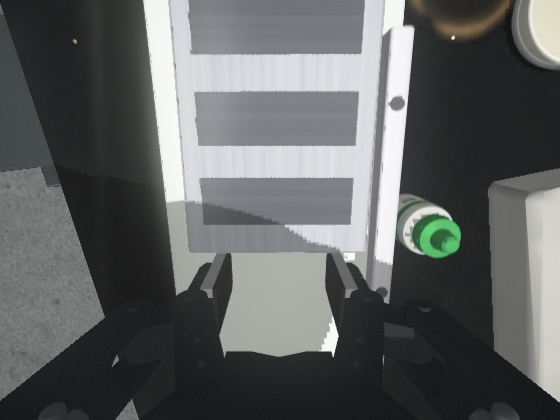

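The plate sits square along the rail with its leading edge about at the ledge's end, so 40 mm remains.

Emit:
arm_command([
  [0.005,0,0.0002,0],
  [0.01,0,0.0004,0],
  [0.015,0,0.0006,0],
  [0.02,0,0.0008,0],
  [0.025,0,0.0011,0],
])

```text
time: 18.2
ee_pos: [0.5137, -0.1754, 0.0441]
tcp_rot: [-179.8, -2.5, 81.8]
wrist_force: [0.5, -1.1, -0.0]
opening: 0.05
grasp_force: 0.5
```

Emit:
arm_command([
  [0.004,0,0.0002,0],
  [0.008,0,0.0003,0],
  [0.011,0,0.0005,0],
  [0.013,0,0.0006,0],
  [0.013,0,0.0006,0],
])

```text
time: 18.7
ee_pos: [0.5155, -0.1628, 0.0441]
tcp_rot: [-179.8, -2.5, 81.8]
wrist_force: [0.1, 0.1, -0.6]
opening: 0.0503
grasp_force: 0.0
```

Emit:
arm_command([
  [-0.01,0,0,0],
  [-0.025,0,0,0],
  [-0.025,0,-0.04,0],
  [-0.02,0,-0.08,0],
  [0.02,0,-0.12,0],
], hand=0.0499)

```text
time: 19.2
ee_pos: [0.5169, -0.156, 0.1613]
tcp_rot: [-179.8, -2.4, 81.6]
wrist_force: [1.0, 0.6, -0.6]
opening: 0.05
grasp_force: 0.0
```

Emit:
arm_command([
  [0.02,0,-0.03,0],
  [0.06,0,-0.03,0],
  [0.08,0,-0.03,0],
  [0.08,0,-0.03,0],
  [0.08,0,-0.03,0],
], hand=0)

```text
time: 19.7
ee_pos: [0.5287, -0.0759, 0.1932]
tcp_rot: [-179.8, -2.4, 81.8]
wrist_force: [-0.1, -0.2, -0.0]
opening: 0.0002
grasp_force: 0.0
```

```bash
python3 - <<'E'
from h import *
o=bot.get_obs(); print(o["time"],o["tcp_rot"],led(o["ee_pos"]),o["wrist_force"])
for n in ("wrist","top","side"):
  c,K,Rc,p=cam(n); cv2.imwrite(f"pics/{n}9.png",c["color"])
  for t,z in (("plate",.045),("plate_lead",.045),("ledge_end",.045),("gate_pin",.084)):
   for r in bot.mark_of(n,t)[:1]:
    X=ray(K,Rc,p,r["location"],z)
    print(n,t,r,led(X).round(4))
E
```

```text
19.7 [-179.76234131   -2.44117596   81.82440812] [ 0.00381784 -0.01251338  0.14820427] [-0.07970801 -0.21082505 -0.01805061]
wrist plate {'location': [277.3, 216.0], 'confidence': 0.9} [ 0.0031 -0.0262 -0.    ]
wrist plate_lead {'location': [271.9, 153.4], 'confidence': 0.89} [-0.0013  0.0383 -0.    ]
wrist gate_pin {'location': [364.4, 85.3], 'confidence': 0.55} [0.076  0.0937 0.039 ]
top ledge_end {'location': [222.9, 158.9], 'confidence': 0.51} [ 0.1693 -0.016  -0.    ]
side plate {'location': [253.6, 181.4], 'confidence': 0.77} [ 0.0076 -0.0175  0.    ]
side plate_lead {'location': [257.3, 170.8], 'confidence': 0.74} [0.0115 0.036  0.    ]
side gate_pin {'location': [281.7, 149.8], 'confidence': 0.43} [0.0757 0.0905 0.039 ]
```

View pics/wrist9.png

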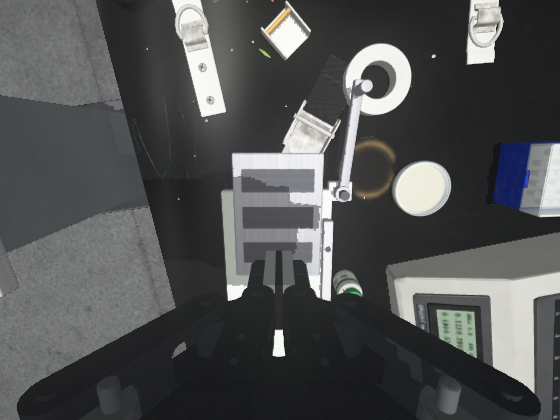

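The gate is open. The plate's leading edge lies at row 153 and the ledge's end corner at (222,192). I'm measuring the overhang and the rail gap.

```bash
python3 - <<'E'
from h import *
c,K,Rc,p=cam("wrist")
for n,uv,z in (("ll",(232,154),.053),("lr",(324,153.5),.053),("left near",(236,272),.053),("right near",(321,285),.053),("ledge corner",(222,191.5),.045),("ledgeL near",(229,285),.045)):
  print(n,led(ray(K,Rc,p,uv,z)).round(4))
g=c["color"]; cv2.imwrite("pics/w9c.png",cv2.resize(g[140:300,205:375],None,fx=3.7,fy=3.7,interpolation=cv2.INTER_CUBIC))
E
```

```text
ll [-0.0397  0.0396  0.008 ]
lr [0.0491 0.0389 0.008 ]
left near [-0.0421 -0.0847  0.008 ]
right near [ 0.0493 -0.1012  0.008 ]
ledge corner [-0.0533  0.0016 -0.    ]
ledgeL near [-0.0521 -0.1044 -0.    ]
```

View pics/w9c.png

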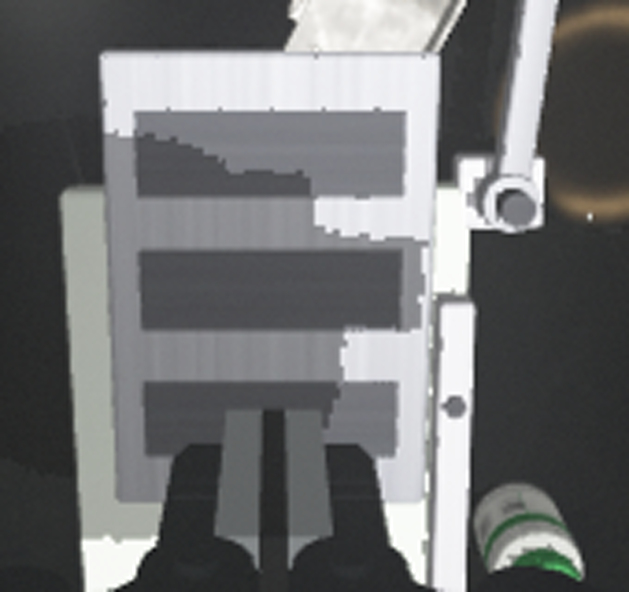

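The overhang is about 38–39 mm. The plate is parallel to the rail, about 2 mm from it, the gate is at about 1.7 rad, and the robot is clear. Handing in.

```bash
python3 -c "
from h import *
print(bot.job_done())"
```

```text
the job is handed in; nothing more can be done
None
```

The job is handed in, with no verdict shown: the gate stands at about 1.7 rad, and the plate, pushed only after that, lies flat and parallel to the back rail (about 2 mm gap), sticking out about 38 mm, with nothing gripped or lifted and no bystander seen to move.

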